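# Scrape sherds off a hand shovel into the empty tray

## Task

Carry the three potsherds on the flat hand shovel, without spilling any, to the empty one of the two white trays. Set the shovel's front edge on the tray's low front rim, tip it up with the edge on the rim and scrape the sherds off over that rim, staying there until all three lie in the tray, without shoving the tray away. Then lay the empty shovel flat on the bench, right way up, and leave the other tray, its sherds and everything else as they are.

Things in the scene. Friction and masses are not known exactly. Their poses are not given: they have to be found in the camera images.
- shovel: Loose steel hand shovel, 0.27 kg, flat on the bench, three sherds on it. Origin: underside of the blade, middle; x to the open edge, z up. Blade 90 mm wide, x -50 to +61.5, 2 mm thick, sides 10 mm and back wall 16 mm high, no front wall. Wooden handle 22 mm wide, z 30 to 54 mm, x -191 to -86, parallel to the blade, free beneath. Sherds slide when it is tilted 25 to 37 degrees.
- shovel_lip (a point): Middle of the blade's open front edge, on its underside: (61.5, 0, 0) mm in the shovel's frame.
- shovel_grip (a point): Where to grip the wooden handle, in the middle of its section: (-118, 0, 42) mm in the shovel's frame. The loaded shovel balances near x = -25 mm, so it is nose-heavy here: grip firmly (40 N).
- tray_empty: The empty one of two identical loose white stoneware trays, 0.65 kg, 150 mm (x) by 130 mm (y), walls and floor 5 mm thick, 120 mm wide inside. Origin: centre of its underside; z up. Three walls are 34 mm high; the front wall, on its -x side, is cut down to 18 mm, and the side walls slope down to it over 20 mm.
- tray_empty_rim (a point): Middle of the top of the low front rim of the empty tray: (-72.5, 0, 18) mm in the tray's frame. The rim runs along the tray's y, x points into the tray.
- tray_used: The other tray, of the same make and with the same frame, already holding two sherds (about 30 and 45 mm), which ride in it; to be left alone.
- sherd_a: Flat potsherd 32 x 35 x 7 mm, 0.03 kg, on the shovel's blade at the start. Origin: middle of its underside.
- sherd_e: Flat potsherd 30 x 42 x 8 mm, 0.03 kg, on the shovel's blade at the start. Origin: middle of its underside.
- sherd_f: Flat potsherd 41 x 47 x 8 mm, 0.03 kg, on the shovel's blade at the start, behind the other two. Origin: middle of its underside.
- fine_brush: Thin brush, 159 mm long, 6 mm thick, lying on the bench; a bystander.
- tweezers: Steel tweezers, 125 mm long, 8 mm high, lying on the bench; a bystander.

How it is judged:
By the outcome, as a careful person would: the job done as asked, in the order asked, and still so for the second after the job is handed in, with the robot touching nothing.
It also fails if it takes over 56 s, if anything falls off the work surface, if the arm or the gripper's body presses on something with over 40 N, if the wrist force passes 120 N, or if a joint passes its speed limit or range.

## Robot

A 6-joint arm with a two-finger parallel gripper is mounted at the origin on the work surface; the furniture and walls round the work are solid. World frame = base frame: x ahead of the robot, y to its left, z up, the work surface at z = 0. Lengths are in m, angles in rad, forces in N, time in s.
With the tool pointing down it reaches from about 0.275 to 0.825 m from the base axis. Payload 5.2 kg.
Tool frame: the origin (TCP) lies at the very end of the fingers, on their centre line; the grasp point (between the pads) lies 19 mm behind it; z points along the fingers, y is the line along which they close (so a half turn about z gives the same grasp; the last joint's range is limited). The gripper opens to 93 mm and grips with 3 to 60 N. Pads are 15 mm wide; open, the fingers measure 128 mm over their backs; the gripper's body (75 mm by 188 mm) begins 65 mm behind the grasp point.
Start: joints at [0.912, 0.259, 1.535, -0, 1.348, -0.203], TCP at [0.242, 0.494, 0.219] pointing down, gripper open.
Joint ranges: [-3.14, 3.14], [-0.91, 2.08], [0.19, 2.58], [-1.22, 4.36], [0.22, 2.71], [-3.12, 3.12]. Speed limits (rad/s): [2.57, 2.57, 3.14, 3.14, 3.14, 3.14].

## Interface

Orientations are given as a unit quaternion [x, y, z, w].
In Python, from workcell import arm gives the robot as it stands.
- The arm moves only by the tool carry_out, never from a script. Its argument "plan" is a list of rows, each an object of numbers: "dx", "dy", "dz": the shift along the tool's x, y, z in cm; "ax", "ay", "az": the turn, a rotation vector about the tool's x, y, z in degrees; "gripper": the opening, from 0 (shut) to 1 (fully open). A call has 1 to 8 rows; each row is the pose to reach, as a shift and turn from the pose commanded when the call began, along the tool's axes at that moment; what a row does not reach only later rows make up. A row lasts 1/12 s, in which the tool goes at most 41.7 mm and 7.16 degrees, less where a joint would pass 70% of its speed; a pose out of reach is approached as far as the arm can. A call with a gripper value outside its range is refused whole. The fingers move at their own pace and stop on an object; "force" is the grip in N (left out, the last holds). Time passes only in rows, so rows that repeat a pose let the fingers close. It gives the time, the measured TCP pose, the force, the opening and the grip force at its end, in the units of the state.
- arm.state(): the state, without advancing time (a new reading comes with each control period).
- arm.camera(name): name is "scene" or "side" or "wrist"; returns a dict with "frame" (480x640x3 uint8, blue, green, red), "range_z" (480x640 float32, m along the optical axis (not along the pixel's ray), 0 where there is no reading), "fx", "fy", "cx", "cy" (pixels), "T" (4x4, takes a point from camera to world coordinates); the wrist camera has in their place "mount" (4x4, takes a point from camera to tool coordinates, whose origin is the TCP and whose axes are the flange's). Camera axes: x right, y up, looking along -z (the intrinsics and any distortion apply to the point x, -y, -z); pixel columns grow to the right and rows downward; lengths in m; the calibration is good to about 2 mm. The wrist camera is an equidistant fisheye: a pixel r from the principal point sees the ray r / f radians off the axis. A picture is of the moment at which its call begins: read the wrist's pose just before it.
- arm.sign_off(): hands the job in; it is judged then, once.
Trained networks look in the newest picture that a camera, given by its name, has taken for a name from the list of things; names that differ only in an ending like _2 or _b are one class to them, and where a whole thing is asked for, a point or a joint stands for the part that bears it (a point fixed in the world has none). Each returns a list of dicts, best first, with "conf" (0 to 1); they miss things now and then, are a little off and sometimes report something else, mostly with a low value. They report only what shows in the picture. A call takes as long as a camera call.
- arm.spot_in(thing, camera): "at" ([column, row] in pixels, amid what is visible of it).
The state is a dict: "time": time; "joint_positions": joint angles; "joint_vel": joint speeds; "joint_torque": joint torques, N m; "position": TCP position; "orientation": TCP orientation; "force": force on the tool from outside, world axes, zero at the start; "wrist_torque": the same for the moment, N m; "width": finger opening in m; "grip_force": force on a finger pad.
Only numpy, scipy, OpenCV 4.12 (cv2) and the standard library are available. Lean on these libraries where they do the work, as an engineer would, in place of code of your own. Each camera call takes 0.05 s, during which the arm holds its last target. There are 200 camera calls.

## Working session

There is one attempt and no reset: what is moved stays moved. The work goes in short steps, Python scripts to look and compute and a tool call to move; the robot and the scene stay as the last step left them, time stands still between calls to the robot, and variables do not carry over. Pictures are saved under pics/ and viewed, at most 10 in all, crops included, and the job is handed in when it is done.

Besides the shell and the picture viewer there is one more tool, called after ">>>" by a JSON object that holds its "op" and its "data", one argument or row to a line. carry_out: Moves the arm, as the interface text tells. Its arguments: {"type":"object","properties":{"plan":{"type":"array","items":{"type":"object","properties":{"dx":{"type":"number"},"dy":{"type":"number"},"dz":{"type":"number"},"ax":{"type":"number"},"ay":{"type":"number"},"az":{"type":"number"},"gripper":{"type":"number"}}}},"force":{"type":"number"}},"required":["plan"]}

```bash
mkdir -p pics; cat > h.py <<'E'
import numpy as np, cv2
from scipy.spatial.transform import Rotation as R
from workcell import arm
def w(c,u,v,z=None):
    d=c["range_z"][int(v),int(u)] if z is None else None
    ray=np.array([(u-c["cx"])/c["fx"],-(v-c["cy"])/c["fy"],-1.])
    T=np.array(c["T"])
    if z is not None:
        r=T[:3,:3]@ray; d=(z-T[2,3])/r[2]
    return T[:3,:3]@(ray*d)+T[:3,3]
def cloud(c):
    v,u=np.mgrid[0:480,0:640]; d=c["range_z"]
    P=np.stack([(u-c["cx"])/c["fx"]*d,-(v-c["cy"])/c["fy"]*d,-d],-1)
    T=np.array(c["T"]); return P@T[:3,:3].T+T[:3,3]
E
ls; python3 - <<'E'
from h import *
np.set_printoptions(precision=4,suppress=True)
print(arm.state())
for n in ["scene","side"]:
    c=arm.camera(n); cv2.imwrite(f"pics/{n}0.png",c["frame"]); print(n,{k:v for k,v in c.items() if k not in("frame","range_z")})
    np.save(f"{n}0.npy",cloud(c))
    for t in ["shovel","shovel_lip","shovel_grip","tray_empty","tray_empty_rim","tray_used","sherd_a","sherd_e","sherd_f","fine_brush","tweezers"]:
        for r in arm.spot_in(t,n)[:3]: print(t,r["conf"],r["at"],w(c,*r["at"]))
E
```

```text
h.py
pics
{'time': 0.0, 'joint_positions': array([ 0.9122,  0.2593,  1.5361, -0.    ,  1.348 , -0.2028]), 'joint_vel': array([-0.0013,  0.001 ,  0.0002, -0.0001, -0.0008,  0.002 ]), 'joint_torque': array([  0.0012, -43.731 , -28.4006,   0.0721,   0.0413,  -0.0002]), 'position': array([0.2417, 0.4934, 0.2178]), 'orientation': array([ 0.2259,  0.9741, -0.0008, -0.0004]), 'force': array([-0.3179,  0.0498, -0.1148]), 'wrist_torque': array([ 0.0114, -0.0114,  0.0309]), 'grip_force': 0.0, 'width': 0.09307772858780133}
scene {'fx': 479.2568080337816, 'fy': 479.2568080337816, 'cx': 324.95328501689005, 'cy': 246.14128324993763, 'T': array([[ 0.6281,  0.5043, -0.5926,  0.032 ],
       [-0.7781,  0.4067, -0.4787, -0.4173],
       [-0.0004,  0.7618,  0.6478,  0.6153],
       [ 0.    ,  0.    ,  0.    ,  1.    ]])}
shovel 0.75 [364.7, 331.6] [ 0.4557 -0.1563  0.0167]
shovel_lip 0.63 [365.7, 331.5] [ 0.4562 -0.1579  0.0177]
shovel_grip 0.7 [365.5, 329.0] [ 0.4609 -0.1542  0.0166]
shovel_grip 0.41 [365.4, 240.5] [ 0.6561 -0.017   0.0033]
tray_empty 0.77 [218.0, 252.3] [0.447  0.185  0.0034]
tray_em
[... 1117 characters left out ...]
 [305.5, 284.7] [ 0.474  -0.2035  0.0533]
shovel_grip 0.67 [301.9, 284.5] [ 0.4674 -0.202   0.0532]
tray_empty 0.84 [275.6, 203.0] [0.4398 0.2014 0.005 ]
tray_empty_rim 0.78 [278.7, 205.8] [0.4471 0.1903 0.0022]
tray_used 0.74 [354.7, 207.0] [0.6434 0.1526 0.0062]
sherd_a 0.59 [281.1, 269.5] [ 0.4343 -0.0919  0.0078]
sherd_a 0.53 [297.9, 277.8] [ 0.4669 -0.1232  0.0068]
sherd_e 0.59 [281.1, 269.5] [ 0.4343 -0.0919  0.0078]
sherd_e 0.53 [297.9, 277.8] [ 0.4669 -0.1232  0.0068]
sherd_f 0.59 [281.1, 269.5] [ 0.4343 -0.0919  0.0078]
sherd_f 0.53 [297.9, 277.8] [ 0.4669 -0.1232  0.0068]
fine_brush 0.55 [260.6, 255.6] [ 0.3928 -0.0317  0.0047]
tweezers 0.52 [376.2, 243.4] [ 0.6593 -0.0176  0.0049]
```

View pics/scene0.png

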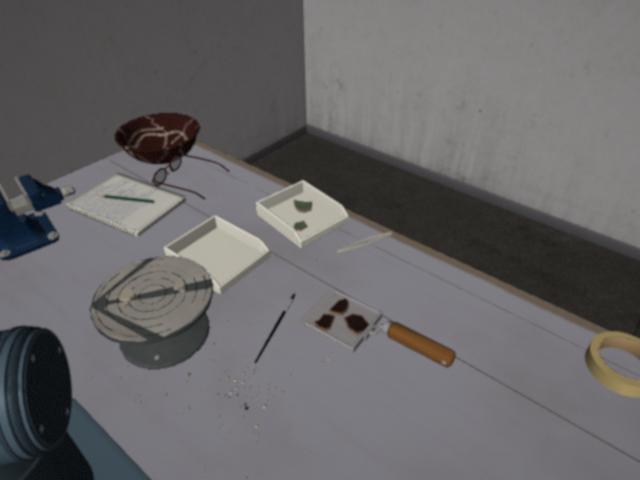

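View pics/side0.png

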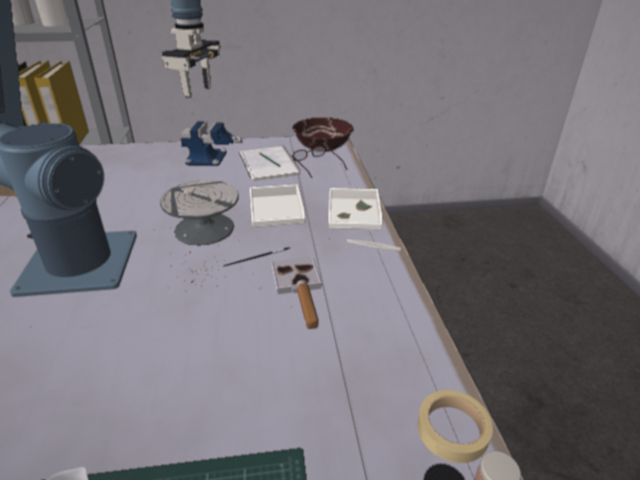

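```bash
python3 - <<'E'
from h import *
np.set_printoptions(precision=4,suppress=True)
S=np.load("side0.npy").reshape(-1,3);C=np.load("scene0.npy").reshape(-1,3)
for n,P in(("side",S),("scene",C)):
    m=(P[:,2]>.046)&(P[:,2]<.065)&(abs(P[:,0]-.47)<.12)&(P[:,1]<-.1)&(P[:,1]>-.4)
    Q=P[m]; c=Q.mean(0); u,s,vt=np.linalg.svd((Q-c)[:,:2],full_matrices=False)
    t=(Q-c)[:,:2]@vt[0]; print(n,"handle",len(Q),c,vt[0],np.percentile(t,[1,99]), np.percentile((Q-c)[:,:2]@vt[1],[2,98]),np.percentile(Q[:,2],[5,50,95]))
    for nm,x0,y0 in(("E",.45,.187),("U",.64,.145)):
        m=(np.hypot(P[:,0]-x0,P[:,1]-y0)<.115)&(P[:,2]>.030)&(P[:,2]<.04)
        Q=P[m]
        print(nm,len(Q),cv2.minAreaRect(Q[:,:2].astype(np.float32)*1000),np.median(Q[:,2]))
        m=(np.hypot(P[:,0]-x0,P[:,1]-y0)<.115)&(P[:,2]>.010)&(P[:,2]<.04)
        Q=P[m]; print(cv2.minAreaRect(Q[:,:2].astype(np.float32)*1000))
E
```

```text
side handle 520 [ 0.4712 -0.2504  0.0526] [ 0.0714 -0.9974] [-0.0616  0.0488] [-0.011   0.0098] [0.0481 0.0531 0.0554]
E 200 ((439.8372497558594, 180.1697540283203), (130.13070678710938, 142.7415008544922), 1.0704395771026611) 0.03329515959010171
((439.9224548339844, 171.53067016601562), (130.0685272216797, 159.97218322753906), 0.9805487394332886)
U 201 ((637.9730224609375, 138.64401245117188), (140.03160095214844, 129.72975158691406), 80.20013427734375) 0.03344358997388841
((636.637939453125, 130.91488647460938), (155.71871948242188, 129.72975158691406), 80.20013427734375)
scene handle 996 [ 0.4668 -0.244   0.052 ] [ 0.0666 -0.9978] [-0.0573  0.0519] [-0.0083  0.0121] [0.0475 0.0526 0.0547]
E 349 ((437.0348205566406, 182.2869873046875), (130.3448944091797, 136.29010009765625), 1.154754877090454) 0.03250621278392518
((437.1513671875, 175.23709106445312), (130.71998596191406, 155.06100463867188), 0.9376768469810486)
U 345 ((635.4300537109375, 141.27171325683594), (134.9794464111328, 132.09185791015625), 80.16690063476562) 0.03238894104851253
((633.7003173828125, 132.82394409179688), (153.2121124267578, 132.60585021972656), 80.08287048339844)
```

The scene shows the shovel at (345,320) with its handle toward (450,360), i.e. world -y. The empty tray is at (218,252), with its low rim facing the shovel, and the used tray is at (300,213). The side view agrees: shovel (298,285), empty tray (277,205).

```bash
cat >> h.py <<'E'
def down(ang,tilt=0.):
    # shovel-frame: x dir at angle ang(deg) in plane, nose down by tilt(deg); tool z = -shovel z, tool y = -shovel y (=world +x), tool x = shovel x
    S=R.from_euler('z',ang,degrees=True)*R.from_euler('y',tilt,degrees=True)
    return S
def delta(p,Rt,s=None):
    s=s or arm.state(); R0=R.from_quat(s["orientation"])
    d=R0.inv().apply(np.array(p)-s["position"])*100
    rv=(R0.inv()*Rt).as_rotvec(degrees=True)
    print("d cm",d.round(2),"a deg",rv.round(2))
TOOL=R.from_matrix(np.array([[1,0,0],[0,-1,0],[0,0,-1.]])) # tool axes in shovel frame
E
python3 - <<'E'
from h import *
np.set_printoptions(precision=4,suppress=True)
S=np.load("side0.npy").reshape(-1,3);C=np.load("scene0.npy").reshape(-1,3)
for P in(S,C):
    m=(P[:,0]>.15)&(P[:,0]<.42)&(P[:,1]>.0)&(P[:,1]<.3)&(P[:,2]<.2)&(P[:,2]>.06); Q=P[m]
    print("turntable",len(Q),Q.min(0),Q.max(0),np.percentile(Q[:,2],[50,99]))
    m=(abs(P[:,0]-.44)<.05)&(P[:,1]>.08)&(P[:,1]<.125); Q=P[m]
    for y in np.arange(.085,.125,.004):
        q=Q[abs(Q[:,1]-y)<.002]; print(round(y,3),len(q),q[:,2].max().round(4) if len(q) else None,end='; ')
    print()
    a=np.array([-.069,.9976]); n=np.array([.9976,.069])
    m=(abs(P[:,0]-.46)<.08)&(abs(P[:,1]+.11)<.09)&(P[:,2]>.0075)&(P[:,2]<.022); Q=P[m][:,:2]
    print("blade",np.percentile(Q@a,[1,99]),np.percentile(Q@n,[1,99]))
for fl in(0,180):
    delta([.467,-.227,.16],down(93.9)*TOOL*R.from_euler('z',fl,degrees=True))
E
```

```text
turntable 2463 [0.1729 0.0075 0.084 ] [0.3498 0.1898 0.1012] [0.0926 0.0979]
0.085 40 0.004; 0.089 30 0.0033; 0.093 44 0.0198; 0.097 164 0.0204; 0.101 132 0.0196; 0.105 10 0.0179; 0.109 0 None; 0.113 0 None; 0.117 0 None; 0.121 3 0.0071; 
blade [-0.1941 -0.0965] [0.4082 0.4997]
turntable 8426 [0.17   0.0112 0.083 ] [0.3474 0.1896 0.0993] [0.0921 0.0971]
0.085 81 0.0031; 0.089 82 0.0028; 0.093 79 0.0018; 0.097 129 0.0181; 0.101 329 0.0193; 0.105 26 0.0183; 0.109 0 None; 0.113 5 0.0066; 0.117 66 0.0072; 0.121 73 0.0088; 
blade [-0.2008 -0.0961] [0.4057 0.4973]
d cm [-51.93 -54.83   5.87] a deg [-0.    0.   59.99]
d cm [-51.93 -54.83   5.87] a deg [  -0.     -0.   -120.01]
```

>>> {"op": "carry_out", "data": {
  "plan": [
    {"dx": -51.9,"dy": -54.8,"dz": 5.9,"az": 60,"gripper": 1},
    {"dx": -51.9,"dy": -54.8,"dz": 5.9,"az": 60},
    {"dx": -51.9,"dy": -54.8,"dz": 5.9,"az": 60},
    {"dx": -51.9,"dy": -54.8,"dz": 5.9,"az": 60},
    {"dx": -51.9,"dy": -54.8,"dz": 5.9,"az": 60},
    {"dx": -51.9,"dy": -54.8,"dz": 5.9,"az": 60},
    {"dx": -51.9,"dy": -54.8,"dz": 5.9,"az": 60},
    {"dx": -51.9,"dy": -54.8,"dz": 5.9,"az": 60}
  ]
}}

```text
schema error: expected keys dx, dy, dz, ax, ay, az, gripper
```

```bash
python3 -c "
from h import *
print(arm.state()['position'],arm.state()['joint_positions'])
delta([.467,-.227,.16],down(93.9)*TOOL)"
```

```text
[0.24207669 0.49385558 0.2186372 ] [ 9.12201494e-01  2.58611798e-01  1.53502285e+00 -1.23205128e-05
  1.34799164e+00 -2.02809945e-01]
d cm [-51.93 -54.83   5.87] a deg [-0.    0.   59.99]
```

Every key is required in every row.

>>> {"op": "carry_out", "data": {
  "plan": [
    {"dx": -51.9,"dy": -54.8,"dz": 5.9,"ax": 0,"ay": 0,"az": 60,"gripper": 1},
    {"dx": -51.9,"dy": -54.8,"dz": 5.9,"ax": 0,"ay": 0,"az": 60,"gripper": 1},
    {"dx": -51.9,"dy": -54.8,"dz": 5.9,"ax": 0,"ay": 0,"az": 60,"gripper": 1},
    {"dx": -51.9,"dy": -54.8,"dz": 5.9,"ax": 0,"ay": 0,"az": 60,"gripper": 1},
    {"dx": -51.9,"dy": -54.8,"dz": 5.9,"ax": 0,"ay": 0,"az": 60,"gripper": 1},
    {"dx": -51.9,"dy": -54.8,"dz": 5.9,"ax": 0,"ay": 0,"az": 60,"gripper": 1},
    {"dx": -51.9,"dy": -54.8,"dz": 5.9,"ax": 0,"ay": 0,"az": 60,"gripper": 1},
    {"dx": -51.9,"dy": -54.8,"dz": 5.9,"ax": 0,"ay": 0,"az": 60,"gripper": 1}
  ]
}}

```text
time: 1.87
position: [0.3412, 0.1749, 0.1928]
orientation: [0.667, 0.745, 0.0, 0.0]
force: [1.8, 0.3, -0.2]
width: 0.093
grip_force: 0.0
```

```bash
python3 -c "
from h import *
print(arm.state()['position'],arm.state()['joint_positions'])
delta([.467,-.227,.16],down(93.9)*TOOL)"
```

```text
[0.34115698 0.1749237  0.19284468] [ 1.80571137e-01 -3.03102504e-02  1.93421646e+00  3.11196650e-05
  1.23655127e+00  7.11154638e-02]
d cm [-41.33   8.12   3.29] a deg [ 0.06 -0.01  2.37]
```

>>> {"op": "carry_out", "data": {
  "plan": [
    {"dx": -41.3,"dy": 8.1,"dz": 3.3,"ax": 0,"ay": 0,"az": 2.4,"gripper": 1},
    {"dx": -41.3,"dy": 8.1,"dz": 3.3,"ax": 0,"ay": 0,"az": 2.4,"gripper": 1},
    {"dx": -41.3,"dy": 8.1,"dz": 3.3,"ax": 0,"ay": 0,"az": 2.4,"gripper": 1},
    {"dx": -41.3,"dy": 8.1,"dz": 3.3,"ax": 0,"ay": 0,"az": 2.4,"gripper": 1},
    {"dx": -41.3,"dy": 8.1,"dz": 3.3,"ax": 0,"ay": 0,"az": 2.4,"gripper": 1},
    {"dx": -41.3,"dy": 8.1,"dz": 3.3,"ax": 0,"ay": 0,"az": 2.4,"gripper": 1},
    {"dx": -41.3,"dy": 8.1,"dz": 3.3,"ax": 0,"ay": 0,"az": 2.4,"gripper": 1},
    {"dx": -41.3,"dy": 8.1,"dz": 3.3,"ax": 0,"ay": 0,"az": 2.4,"gripper": 1}
  ]
}}

```text
time: 2.53
position: [0.4423, -0.1423, 0.1667]
orientation: [0.681, 0.732, 0.0, 0.0]
force: [1.1, 0.2, 1.2]
width: 0.0929
grip_force: 0.0
```

```bash
python3 -c "
from h import *
print(arm.state()['position'],arm.state()['joint_positions'])
delta([.467,-.227,.10],down(93.9)*TOOL)"
```

```text
[ 0.44225692 -0.14230112  0.16669862] [-5.52265080e-01  1.48917634e-01  1.80926128e+00  2.03366029e-04
  1.18266034e+00 -6.24765556e-01]
d cm [-8.62  1.85  6.67] a deg [0.04 0.02 0.25]
```

>>> {"op": "carry_out", "data": {
  "plan": [
    {"dx": -4,"dy": 0.9,"dz": 2,"ax": 0,"ay": 0,"az": 0.2,"gripper": 1},
    {"dx": -7,"dy": 1.6,"dz": 4,"ax": 0,"ay": 0,"az": 0.2,"gripper": 1},
    {"dx": -8.6,"dy": 1.9,"dz": 5.5,"ax": 0,"ay": 0,"az": 0.2,"gripper": 1},
    {"dx": -8.6,"dy": 1.9,"dz": 5.5,"ax": 0,"ay": 0,"az": 0.2,"gripper": 1},
    {"dx": -8.6,"dy": 1.9,"dz": 5.5,"ax": 0,"ay": 0,"az": 0.2,"gripper": 1}
  ]
}}

```text
time: 2.95
position: [0.4665, -0.2244, 0.1106]
orientation: [0.683, 0.731, -0.0, -0.002]
force: [-0.3, 0.8, 0.6]
width: 0.0931
grip_force: 0.0
```

```bash
cat >> h.py <<'E'
def wcloud(c,s):
    v,u=np.mgrid[0:480,0:640].astype(float); x=(u-c["cx"])/c["fx"]; y=(v-c["cy"])/c["fy"]; r=np.hypot(x,y)+1e-9
    d=np.where(r<1.4,c["range_z"],0); t=np.tan(np.minimum(r,1.4))
    P=np.stack([x/r*t*d,-y/r*t*d,-d],-1); M=np.array(c["mount"])
    P=P@M[:3,:3].T+M[:3,3]
    return R.from_quat(s["orientation"]).apply(P.reshape(-1,3))+s["position"]
E
python3 - <<'E'
from h import *
np.set_printoptions(precision=4,suppress=True)
s=arm.state(); c=arm.camera("wrist"); cv2.imwrite("pics/w1.png",c["frame"])
print(s["position"],s["force"],np.array(c["mount"]))
P=wcloud(c,s); d=c["range_z"].reshape(-1)
P=P[d>0]
m=(P[:,2]>.046)&(P[:,2]<.062)&(abs(P[:,0]-.47)<.05)&(P[:,1]<-.17)&(P[:,1]>-.4);Q=P[m]; c0=Q.mean(0); u,S,vt=np.linalg.svd((Q-c0)[:,:2],full_matrices=False)
print(len(Q),c0,vt[0],np.percentile((Q-c0)[:,:2]@vt[0],[1,99]),np.percentile((Q-c0)[:,:2]@vt[1],[1,99]),np.percentile(Q[:,2],[5,50,95]))
a=np.array([-.069,.9976]); n=np.array([.9976,.069])
m=(abs(P[:,0]-.46)<.08)&(abs(P[:,1]+.11)<.09)&(P[:,2]>.006)&(P[:,2]<.022); Q=P[m][:,:2]
print("blade",np.percentile(Q@a,[1,99]),np.percentile(Q@n,[1,99]))
E
```

```text
[ 0.4665 -0.2244  0.1106] [-0.257   0.7963  0.5959] [[-0.0001  0.9527  0.3039  0.084 ]
 [ 1.      0.0001  0.0002  0.0001]
 [ 0.0001  0.3039 -0.9527 -0.1666]
 [ 0.      0.      0.      1.    ]]
4905 [ 0.4703 -0.2372  0.0534] [ 0.0712 -0.9975] [-0.05    0.0585] [-0.0108  0.0107] [0.0495 0.0539 0.0555]
blade [-0.1978 -0.102 ] [0.4076 0.4986]
```

View pics/w1.png

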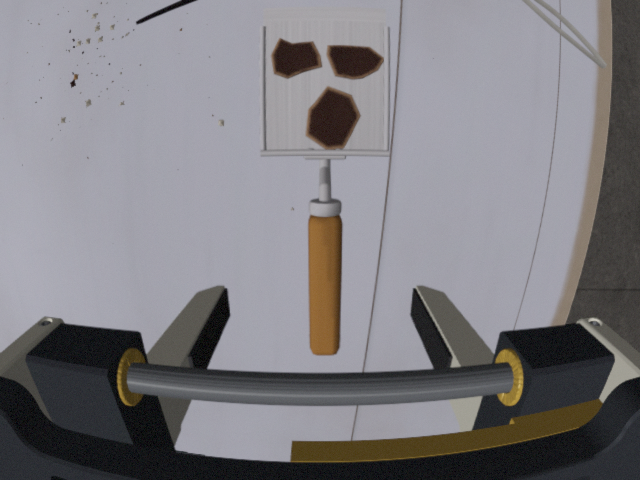

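The wrist view shows the handle from (325,210) to (325,352), centred between the fingers, with three sherds on the blade at (297,57), (355,61) and (333,117). I'll descend and grip.

>>> {"op": "carry_out", "data": {
  "plan": [
    {"dx": 0.2,"dy": 0.25,"dz": 3,"ax": 0,"ay": 0,"az": 0,"gripper": 1},
    {"dx": 0.2,"dy": 0.25,"dz": 6,"ax": 0,"ay": 0,"az": 0,"gripper": 1},
    {"dx": 0.2,"dy": 0.25,"dz": 8.7,"ax": 0,"ay": 0,"az": 0,"gripper": 0.6},
    {"dx": 0.2,"dy": 0.25,"dz": 8.7,"ax": 0,"ay": 0,"az": 0,"gripper": 0.3},
    {"dx": 0.2,"dy": 0.25,"dz": 8.7,"ax": 0,"ay": 0,"az": 0,"gripper": 0.15},
    {"dx": 0.2,"dy": 0.25,"dz": 8.7,"ax": 0,"ay": 0,"az": 0,"gripper": 0.15},
    {"dx": 0.2,"dy": 0.25,"dz": 8.7,"ax": 0,"ay": 0,"az": 0,"gripper": 0.15},
    {"dx": 0.2,"dy": 0.25,"dz": 8.7,"ax": 0,"ay": 0,"az": 0,"gripper": 0.15}
  ],
  "force": 40
}}

```text
time: 3.67
position: [0.4709, -0.2228, 0.0267]
orientation: [0.682, 0.731, 0.0, 0.002]
force: [1.0, 0.0, 0.5]
width: 0.0572
grip_force: 0.0
```

>>> {"op": "carry_out", "data": {
  "plan": [
    {"dx": 0,"dy": 0,"dz": 0.2,"ax": 0,"ay": 0,"az": 0,"gripper": 0},
    {"dx": 0,"dy": 0,"dz": 0.2,"ax": 0,"ay": 0,"az": 0,"gripper": 0},
    {"dx": 0,"dy": 0,"dz": 0.2,"ax": 0,"ay": 0,"az": 0,"gripper": 0},
    {"dx": 0,"dy": 0,"dz": 0.2,"ax": 0,"ay": 0,"az": 0,"gripper": 0},
    {"dx": 0,"dy": 0,"dz": 0.2,"ax": 0,"ay": 0,"az": 0,"gripper": 0},
    {"dx": 0,"dy": 0,"dz": 0.2,"ax": 0,"ay": 0,"az": 0,"gripper": 0},
    {"dx": 0,"dy": 0,"dz": 0.2,"ax": 0,"ay": 0,"az": 0,"gripper": 0},
    {"dx": 0,"dy": 0,"dz": 0.2,"ax": 0,"ay": 0,"az": 0,"gripper": 0}
  ],
  "force": 40
}}

```text
time: 4.33
position: [0.4695, -0.2222, 0.0226]
orientation: [0.682, 0.731, -0.0, -0.0]
force: [0.5, 0.0, 0.6]
width: 0.0219
grip_force: 40.0
```

>>> {"op": "carry_out", "data": {
  "plan": [
    {"dx": 0,"dy": 0,"dz": -0.2,"ax": 0,"ay": 0,"az": 0,"gripper": 0},
    {"dx": 0,"dy": 0,"dz": -0.7,"ax": 0,"ay": 0,"az": 0,"gripper": 0},
    {"dx": 0,"dy": 0,"dz": -1.5,"ax": 0,"ay": 0,"az": 0,"gripper": 0},
    {"dx": 0,"dy": 0,"dz": -2.5,"ax": 0,"ay": 0,"az": 0,"gripper": 0},
    {"dx": 0,"dy": 0,"dz": -3.5,"ax": 0,"ay": 0,"az": 0,"gripper": 0},
    {"dx": 0,"dy": 0,"dz": -4.4,"ax": 0,"ay": 0,"az": 0,"gripper": 0},
    {"dx": 0,"dy": 0,"dz": -5,"ax": 0,"ay": 0,"az": 0,"gripper": 0},
    {"dx": 0,"dy": 0,"dz": -5.2,"ax": 0,"ay": 0,"az": 0,"gripper": 0}
  ],
  "force": 40
}}

```text
time: 5.0
position: [0.4704, -0.2228, 0.0764]
orientation: [0.682, 0.731, 0.0, 0.001]
force: [-0.1, -0.2, -3.4]
width: 0.0217
grip_force: 40.0
```

```bash
cat >> h.py <<'E'
def look(yl,zb=.0):
    """measure shovel pitch/lip in tool frame from the wrist cloud"""
    s=arm.state(); c=arm.camera("wrist"); P=wcloud(c,s); P=P[c["range_z"].reshape(-1)>0]
    return s,c,R.from_quat(s["orientation"]).inv().apply(P-s["position"])
E
python3 - <<'E'
from h import *
np.set_printoptions(precision=4,suppress=True)
s,c,T=look(0); cv2.imwrite("pics/w2.png",c["frame"]); np.save("T.npy",T)
print(s["position"],s["force"],s["wrist_torque"],s["grip_force"])
# blade floor in tool frame: x fwd, z down. strips
m=(abs(T[:,1])<.055)&(T[:,0]>.06)&(T[:,0]<.2)&(T[:,2]>-.03)&(T[:,2]<.06);Q=T[m]
for x in np.arange(.06,.2,.006):
    q=Q[abs(Q[:,0]-x)<.003]
    if len(q)>5: print(x.round(3),len(q),np.percentile(q[:,2],[2,50,98]),np.percentile(q[:,1],[1,99]))
E
```

```text
[ 0.4704 -0.2228  0.0764] [-0.0967 -0.1893 -3.3985] [-0.3639  0.0128  0.0193] 39.99907314777374
0.06 453 [0.0038 0.0067 0.0087] [-0.0425  0.043 ]
0.066 2899 [0.003  0.0057 0.0215] [-0.0442  0.0442]
0.072 2212 [0.0097 0.0199 0.0217] [-0.0447  0.0448]
0.078 2282 [0.0098 0.0194 0.0217] [-0.0448  0.0447]
0.084 2319 [0.01   0.0187 0.0216] [-0.0446  0.0448]
0.09 2279 [0.0101 0.0165 0.0218] [-0.0449  0.0449]
0.096 2277 [0.01   0.0194 0.0219] [-0.0448  0.0447]
0.102 2283 [0.0101 0.02   0.0219] [-0.0449  0.0447]
0.108 2188 [0.0102 0.0204 0.022 ] [-0.0447  0.0449]
0.114 2187 [0.0101 0.0206 0.0221] [-0.0447  0.0449]
0.12 2443 [0.0103 0.02   0.0221] [-0.0446  0.0447]
0.126 2314 [0.0102 0.0151 0.0218] [-0.0447  0.0448]
0.132 2210 [0.0102 0.0149 0.0216] [-0.0449  0.0448]
0.138 2031 [0.0103 0.0149 0.0215] [-0.0448  0.0448]
0.144 1648 [0.0103 0.0195 0.0222] [-0.0448  0.045 ]
0.15 1455 [0.0108 0.021  0.0225] [-0.0443  0.0444]
```

View pics/w2.png

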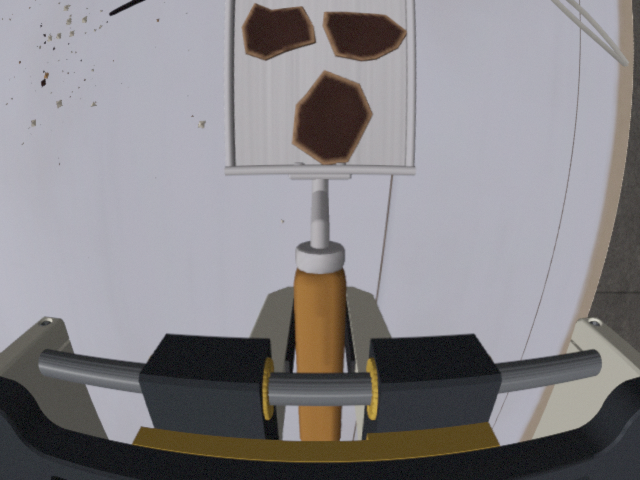

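The lifted shovel is level and all three sherds are on it: (278,32), (365,35) and (333,118). Next is the carry toward the rim.

```bash
cat >> h.py <<'E'
LIP=np.array([.179,0,.0237])
def lipto(lip,ang,tilt=0):
    Rt=down(ang,tilt)*TOOL; p=np.array(lip)-Rt.apply(LIP); print("tcp",p.round(4)); delta(p,Rt)
E
python3 -c "
from h import *
s=arm.state();print('lip',R.from_quat(s['orientation']).apply(LIP)+s['position'])
lipto([.440,.085,.045],91)"
```

```text
lip [ 0.45783907 -0.04411775  0.05209161]
tcp [ 0.4431 -0.094   0.0687]
d cm [13.03 -1.81  0.71] a deg [0.11 0.09 2.99]
```

>>> {"op": "carry_out", "data": {
  "plan": [
    {"dx": 0.6,"dy": -0.1,"dz": 0,"ax": 0,"ay": 0,"az": 0.2,"gripper": 0},
    {"dx": 2.0,"dy": -0.3,"dz": 0.1,"ax": 0,"ay": 0,"az": 0.5,"gripper": 0},
    {"dx": 4.2,"dy": -0.6,"dz": 0.2,"ax": 0,"ay": 0,"az": 1,"gripper": 0},
    {"dx": 6.8,"dy": -0.9,"dz": 0.4,"ax": 0,"ay": 0,"az": 1.5,"gripper": 0},
    {"dx": 9.2,"dy": -1.3,"dz": 0.5,"ax": 0,"ay": 0,"az": 2,"gripper": 0},
    {"dx": 11.1,"dy": -1.6,"dz": 0.6,"ax": 0,"ay": 0,"az": 2.5,"gripper": 0},
    {"dx": 12.4,"dy": -1.75,"dz": 0.7,"ax": 0,"ay": 0,"az": 2.9,"gripper": 0},
    {"dx": 13,"dy": -1.8,"dz": 0.7,"ax": 0,"ay": 0,"az": 3,"gripper": 0}
  ],
  "force": 40
}}

```text
time: 5.72
position: [0.4402, -0.0904, 0.0667]
orientation: [0.701, 0.714, -0.0, -0.002]
force: [-0.4, 0.6, -4.1]
width: 0.0221
grip_force: 40.0
```

>>> {"op": "carry_out", "data": {
  "plan": [
    {"dx": 0,"dy": 0,"dz": 0,"ax": 0,"ay": 0,"az": 0,"gripper": 0},
    {"dx": 0,"dy": 0,"dz": 0,"ax": 0,"ay": 0,"az": 0,"gripper": 0}
  ],
  "force": 40
}}

```text
time: 5.88
position: [0.4425, -0.0934, 0.0676]
orientation: [0.701, 0.714, -0.0, 0.0]
force: [-0.2, -1.0, -4.0]
width: 0.0223
grip_force: 40.0
```

```bash
python3 - <<'E'
from h import *
np.set_printoptions(precision=4,suppress=True)
s=arm.state();print(s['position'],'lip',R.from_quat(s['orientation']).apply(LIP)+s['position'])
ims=[]
for n in("side","scene"):
    c=arm.camera(n);G=cloud(c);np.save(n+"1.npy",G)
    u,v=(278,228) if n=="side" else (250,280)
    ims.append(cv2.resize(c["frame"][v-60:v+60,u-80:u+80],(640,480),interpolation=cv2.INTER_CUBIC)[:, :])
    P=G.reshape(-1,3)
    for x in(.42,.44,.46):
        m=(abs(P[:,0]-x)<.01)&(P[:,1]>.03)&(P[:,1]<.13)&(P[:,2]>.001)&(P[:,2]<.06); Q=P[m]; Q=Q[np.argsort(Q[:,1])]
        print(n,x)
        for y in np.arange(.04,.125,.004):
            q=Q[abs(Q[:,1]-y)<.002]
            if len(q): print(int(1000*y+.5),len(q),(1000*np.percentile(q[:,2],[5,95])).round(0),end=' | ')
        print()
cv2.imwrite("pics/pair.png",np.hstack([cv2.resize(i,(400,300)) for i in ims]))
E
```

```text
[ 0.4425 -0.0934  0.0676] lip [0.4392 0.0855 0.0438]
side 0.42
40 3 [51. 53.] | 
side 0.44
40 8 [45. 53.] | 44 4 [52. 55.] | 48 6 [47. 53.] | 52 2 [46. 49.] | 56 1 [47. 47.] | 64 4 [45. 46.] | 68 4 [46. 47.] | 72 3 [46. 47.] | 
side 0.46
40 7 [51. 54.] | 44 4 [51. 53.] | 48 5 [51. 53.] | 52 1 [51. 51.] | 60 3 [47. 48.] | 64 5 [46. 47.] | 68 9 [45. 48.] | 72 4 [45. 46.] | 
scene 0.42
40 21 [50. 53.] | 44 19 [45. 52.] | 48 27 [ 1. 53.] | 52 11 [25. 53.] | 56 4 [ 8. 50.] | 60 17 [45. 47.] | 64 21 [44. 47.] | 68 16 [45. 48.] | 72 22 [ 1. 46.] | 76 23 [ 2. 46.] | 80 19 [44. 46.] | 84 5 [10. 45.] | 92 2 [1. 1.] | 96 2 [1. 2.] | 100 17 [ 2. 14.] | 116 6 [4. 6.] | 120 18 [3. 6.] | 124 14 [3. 7.] | 
scene 0.44
40 9 [48. 54.] | 44 7 [45. 53.] | 48 12 [46. 54.] | 52 7 [47. 51.] | 56 9 [44. 47.] | 60 17 [45. 47.] | 64 19 [44. 47.] | 68 13 [45. 47.] | 72 21 [44. 46.] | 76 17 [44. 46.] | 80 14 [44. 47.] | 84 7 [44. 46.] | 120 14 [4. 6.] | 124 15 [3. 6.] | 
scene 0.46
56 1 [45. 45.] | 60 5 [45. 47.] | 64 8 [45. 47.] | 68 12 [44. 47.] | 72 14 [44. 47.] | 76 18 [44. 46.] | 80 15 [44. 47.] | 84 9 [44. 46.] | 120 10 [4. 6.] | 124 14 [3. 6.] |
```

View pics/pair.png

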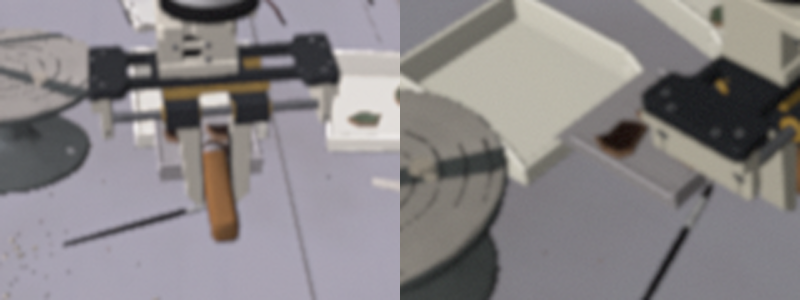

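The pair shows the lip (about (565,135) in the right half) just short of the tray's low front rim, level, with a sherd still on it.

```bash
python3 - <<'E'
from h import *
for n in("side0","scene0"):
    P=np.load(n+".npy").reshape(-1,3)
    for x in(.40,.44,.48):
        m=(abs(P[:,0]-x)<.02)&(P[:,1]>.085)&(P[:,1]<.112)
        f=P[m&(P[:,2]>.006)&(P[:,2]<.014)]; t=P[m&(P[:,2]>.0165)&(P[:,2]<.021)]
        print(n,x,"face y",np.median(f[:,1]).round(4),len(f),"top y",np.percentile(t[:,1],[5,50,95]).round(4),len(t),np.median(t[:,2]).round(4))
E
python3 -c "
from h import *
for l,t in(([.4398,.102,.026],0),([.4398,.105,.0185],0)):
    lipto(l,91,t)"
```

```text
side0 0.4 face y 0.0982 41 top y [0.0943 0.0981 0.1016] 21 0.0183
side0 0.44 face y 0.099 50 top y [0.0963 0.0997 0.1031] 18 0.0171
side0 0.48 face y 0.0994 45 top y [0.0964 0.0995 0.1038] 23 0.0182
scene0 0.4 face y 0.0992 55 top y [0.0978 0.1008 0.1033] 34 0.0177
scene0 0.44 face y 0.1 58 top y [0.0982 0.1016 0.1039] 34 0.0175
scene0 0.48 face y 0.1009 57 top y [0.1002 0.1028 0.1051] 35 0.0177
tcp [ 0.4429 -0.077   0.0497]
d cm [1.74 0.02 1.8 ] a deg [ 0.03  0.03 -0.02]
tcp [ 0.4429 -0.074   0.0422]
d cm [2.04 0.02 2.55] a deg [ 0.03  0.03 -0.02]
```

>>> {"op": "carry_out", "data": {
  "plan": [
    {"dx": 0.3,"dy": 0,"dz": 0.2,"ax": 0,"ay": 0,"az": 0,"gripper": 0},
    {"dx": 0.8,"dy": 0,"dz": 0.6,"ax": 0,"ay": 0,"az": 0,"gripper": 0},
    {"dx": 1.3,"dy": 0,"dz": 1.1,"ax": 0,"ay": 0,"az": 0,"gripper": 0},
    {"dx": 1.7,"dy": 0,"dz": 1.6,"ax": 0,"ay": 0,"az": 0,"gripper": 0},
    {"dx": 1.9,"dy": 0,"dz": 2,"ax": 0,"ay": 0,"az": 0,"gripper": 0},
    {"dx": 1.95,"dy": 0,"dz": 2.2,"ax": 0,"ay": 0,"az": 0,"gripper": 0},
    {"dx": 1.95,"dy": 0,"dz": 2.3,"ax": 0,"ay": 0,"az": 0,"gripper": 0},
    {"dx": 1.95,"dy": 0,"dz": 2.3,"ax": 0,"ay": 0,"az": 0,"gripper": 0}
  ],
  "force": 40
}}

```text
time: 6.65
position: [0.4422, -0.0742, 0.0443]
orientation: [0.701, 0.713, -0.0, -0.0]
force: [-0.3, 0.1, -4.0]
width: 0.0216
grip_force: 40.0
```

>>> {"op": "carry_out", "data": {
  "plan": [
    {"dx": 0,"dy": 0,"dz": 0.1,"ax": 0,"ay": 0,"az": 0,"gripper": 0},
    {"dx": 0,"dy": 0,"dz": 0.1,"ax": 0,"ay": 0,"az": 0,"gripper": 0}
  ],
  "force": 40
}}

```text
time: 6.82
position: [0.4425, -0.0745, 0.0437]
orientation: [0.701, 0.713, 0.0, 0.0]
force: [0.0, -0.2, -2.6]
width: 0.0217
grip_force: 40.0
```

>>> {"op": "carry_out", "data": {
  "plan": [
    {"dx": 0,"dy": 0,"dz": 0.1,"ax": 0,"ay": 0,"az": 0,"gripper": 0},
    {"dx": 0,"dy": 0,"dz": 0.1,"ax": 0,"ay": 0,"az": 0,"gripper": 0}
  ],
  "force": 40
}}

```text
time: 6.98
position: [0.4423, -0.0744, 0.0427]
orientation: [0.701, 0.713, 0.0, 0.0]
force: [0.1, 0.4, -3.5]
width: 0.0219
grip_force: 40.0
```

>>> {"op": "carry_out", "data": {
  "plan": [
    {"dx": 0,"dy": 0,"dz": 0.1,"ax": 0,"ay": 0,"az": 0,"gripper": 0},
    {"dx": 0,"dy": 0,"dz": 0.1,"ax": 0,"ay": 0,"az": 0,"gripper": 0}
  ],
  "force": 40
}}

```text
time: 7.15
position: [0.4422, -0.0743, 0.0415]
orientation: [0.701, 0.713, -0.0, -0.0]
force: [-0.2, 0.3, -3.7]
width: 0.0217
grip_force: 40.0
```

```bash
python3 -c "
from h import *
s=arm.state();print(s['force'],s['wrist_torque'],s['position'])
for t in(6,12,18,24,30,36,42,46):
    lipto([.4398,.1045,.0185],91,t)"
```

```text
[-0.23285953  0.29422966 -3.67356692] [-0.41916008  0.06734152 -0.02367413] [ 0.44218716 -0.07428898  0.04153149]
tcp [ 0.4429 -0.071   0.0608]
d cm [ 0.33  0.07 -1.92] a deg [-0.01 -6.   -0.01]
tcp [ 0.4428 -0.0656  0.0789]
d cm [ 0.86  0.07 -3.74] a deg [-1.0e-02 -1.2e+01 -1.0e-02]
tcp [ 0.4426 -0.0584  0.0964]
d cm [ 1.59  0.07 -5.48] a deg [-1.0e-02 -1.8e+01 -1.0e-02]
tcp [ 0.4425 -0.0494  0.113 ]
d cm [ 2.49  0.07 -7.14] a deg [-1.0e-02 -2.4e+01 -1.0e-02]
tcp [ 0.4423 -0.0386  0.1285]
d cm [ 3.56  0.07 -8.7 ] a deg [-1.e-02 -3.e+01 -1.e-02]
tcp [ 0.4421 -0.0264  0.1429]
d cm [  4.79   0.07 -10.14] a deg [-1.0e-02 -3.6e+01 -1.0e-02]
tcp [ 0.4418 -0.0126  0.1559]
d cm [  6.16   0.07 -11.44] a deg [-1.0e-02 -4.2e+01 -1.0e-02]
tcp [ 0.4417 -0.0028  0.1637]
d cm [  7.15   0.07 -12.22] a deg [-1.0e-02 -4.6e+01 -1.0e-02]
```

>>> {"op": "carry_out", "data": {
  "plan": [
    {"dx": 0,"dy": 0,"dz": 0.1,"ax": 0,"ay": 0,"az": 0,"gripper": 0},
    {"dx": 0,"dy": 0,"dz": 0.1,"ax": 0,"ay": 0,"az": 0,"gripper": 0}
  ],
  "force": 40
}}

```text
time: 7.32
position: [0.4423, -0.0743, 0.0406]
orientation: [0.701, 0.713, 0.0, 0.0]
force: [-0.0, -0.0, -2.1]
width: 0.0219
grip_force: 40.0
```

```bash
python3 -c "
from h import *
s=arm.state();print(s['force'],s['wrist_torque'],s['position'])"
```

```text
[-0.01174768 -0.03145236 -2.14779635] [-0.2461255   0.05384499 -0.05981279] [ 0.44232862 -0.07431879  0.04060038]
```

>>> {"op": "carry_out", "data": {
  "plan": [
    {"dx": 0,"dy": 0,"dz": 0.1,"ax": 0,"ay": 0,"az": 0,"gripper": 0},
    {"dx": 0,"dy": 0,"dz": 0.1,"ax": 0,"ay": 0,"az": 0,"gripper": 0}
  ],
  "force": 40
}}

```text
time: 7.48
position: [0.4425, -0.0744, 0.0397]
orientation: [0.701, 0.713, 0.0, 0.0]
force: [0.5, -0.6, 0.1]
width: 0.0217
grip_force: 40.0
```

```bash
python3 -c "
from h import *
s=arm.state();print(s['force'],s['wrist_torque'],s['position'])"
```

```text
[ 0.53336917 -0.64343203  0.12599799] [-0.00891036  0.16745778  0.08354656] [ 0.44251704 -0.07442948  0.03974575]
```

The edge rests on the rim with about 4 N. I'll ease it off slightly and start tipping about the lip.

>>> {"op": "carry_out", "data": {
  "plan": [
    {"dx": 0.05,"dy": 0,"dz": -0.82,"ax": 0,"ay": -2.5,"az": 0,"gripper": 0},
    {"dx": 0.18,"dy": 0,"dz": -1.6,"ax": 0,"ay": -5,"az": 0,"gripper": 0},
    {"dx": 0.35,"dy": 0,"dz": -2.37,"ax": 0,"ay": -7.5,"az": 0,"gripper": 0},
    {"dx": 0.57,"dy": 0,"dz": -3.12,"ax": 0,"ay": -10,"az": 0,"gripper": 0},
    {"dx": 0.82,"dy": 0,"dz": -3.87,"ax": 0,"ay": -12.5,"az": 0,"gripper": 0},
    {"dx": 1.11,"dy": 0,"dz": -4.6,"ax": 0,"ay": -15,"az": 0,"gripper": 0},
    {"dx": 1.42,"dy": 0,"dz": -5.32,"ax": 0,"ay": -17.5,"az": 0,"gripper": 0},
    {"dx": 1.77,"dy": 0,"dz": -6.03,"ax": 0,"ay": -20,"az": 0,"gripper": 0}
  ],
  "force": 40
}}

```text
time: 8.15
position: [0.4417, -0.0562, 0.1002]
orientation: [0.69, 0.702, -0.122, 0.125]
force: [0.1, 0.3, -4.0]
width: 0.0215
grip_force: 40.0
```

>>> {"op": "carry_out", "data": {
  "plan": [
    {"dx": 0,"dy": 0,"dz": 0,"ax": 0,"ay": 0,"az": 0,"gripper": 0},
    {"dx": 0,"dy": 0,"dz": 0,"ax": 0,"ay": 0,"az": 0,"gripper": 0}
  ],
  "force": 40
}}

```text
time: 8.32
position: [0.4419, -0.0556, 0.0996]
orientation: [0.69, 0.703, -0.121, 0.123]
force: [-0.3, -0.1, -3.9]
width: 0.022
grip_force: 40.0
```

```bash
python3 - <<'E'
from h import *
np.set_printoptions(precision=4,suppress=True)
s,c,T=look(0); cv2.imwrite("pics/w3.png",c["frame"])
print(s["position"],s["force"],s["wrist_torque"],s["joint_positions"])
print('lip',R.from_quat(s['orientation']).apply(LIP)+s['position'])
m=(abs(T[:,1])<.055)&(T[:,0]>.06)&(T[:,0]<.2)&(T[:,2]>-.03)&(T[:,2]<.06);Q=T[m]
for x in np.arange(.06,.2,.012):
    q=Q[abs(Q[:,0]-x)<.003]
    if len(q)>5: print(x.round(3),len(q),np.percentile(q[:,2],[2,50,98]),np.percentile(q[:,1],[1,99]))
E
```

```text
[ 0.4419 -0.0556  0.0996] [-0.3006 -0.1438 -3.8622] [ 0.0505  0.0669 -0.002 ] [-0.0951  0.2277  1.9674 -0.4289  0.9511  0.1378]
lip [0.4387 0.1046 0.0163]
0.06 487 [0.0039 0.0065 0.0088] [-0.0424  0.0429]
0.072 2232 [0.0101 0.0202 0.0219] [-0.0447  0.045 ]
0.084 2289 [0.0101 0.0192 0.0219] [-0.0447  0.045 ]
0.096 2302 [0.0102 0.0187 0.022 ] [-0.0449  0.0448]
0.108 2218 [0.0103 0.0204 0.0222] [-0.0447  0.0449]
0.12 2421 [0.0104 0.0205 0.0224] [-0.0446  0.0448]
0.132 2202 [0.0106 0.0151 0.0217] [-0.0447  0.0448]
0.144 1699 [0.0104 0.0159 0.0222] [-0.0448  0.0449]
```

View pics/w3.png

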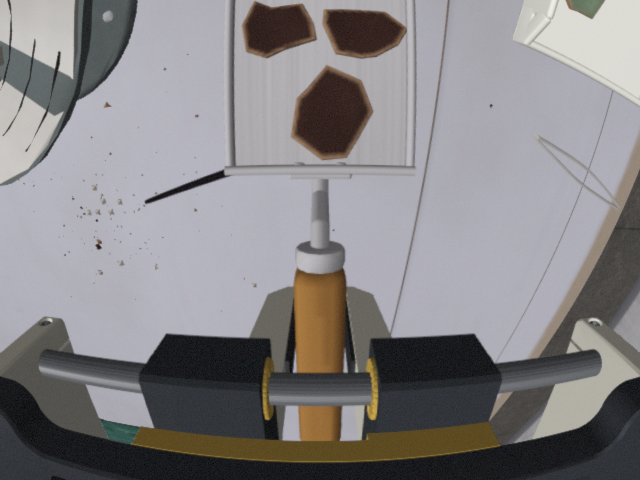

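All three sherds are still in place at 20° tilt ((278,30), (365,33), (332,112)). The lip seems just past the rim's inner edge, so I'll re-seat it 2.5 mm back.

>>> {"op": "carry_out", "data": {
  "plan": [
    {"dx": -0.07,"dy": 0,"dz": -0.19,"ax": 0,"ay": 0,"az": 0,"gripper": 0},
    {"dx": -0.3,"dy": 0,"dz": -0.1,"ax": 0,"ay": 0,"az": 0,"gripper": 0},
    {"dx": -0.27,"dy": 0,"dz": 0,"ax": 0,"ay": 0,"az": 0,"gripper": 0},
    {"dx": -0.235,"dy": 0,"dz": 0.085,"ax": 0,"ay": 0,"az": 0,"gripper": 0},
    {"dx": -0.235,"dy": 0,"dz": 0.085,"ax": 0,"ay": 0,"az": 0,"gripper": 0}
  ],
  "force": 40
}}

```text
time: 8.78
position: [0.4417, -0.0595, 0.0996]
orientation: [0.691, 0.702, -0.122, 0.123]
force: [0.3, 0.6, -4.3]
width: 0.0216
grip_force: 40.0
```

```bash
python3 -c "
from h import *
s=arm.state();print(s['force'],s['wrist_torque'],s['position']);print('lip',R.from_quat(s['orientation']).apply(LIP)+s['position'])"
```

```text
[ 0.28979585  0.5749596  -4.28527739] [-0.00576891  0.09286896  0.02590868] [ 0.4417008  -0.05947999  0.09958116]
lip [0.43905985 0.10062283 0.01613775]
```

>>> {"op": "carry_out", "data": {
  "plan": [
    {"dx": 0.034,"dy": 0,"dz": 0.094,"ax": 0,"ay": 0,"az": 0,"gripper": 0},
    {"dx": 0.034,"dy": 0,"dz": 0.094,"ax": 0,"ay": 0,"az": 0,"gripper": 0}
  ],
  "force": 40
}}

```text
time: 8.95
position: [0.442, -0.0594, 0.0989]
orientation: [0.69, 0.702, -0.122, 0.124]
force: [-0.1, -0.9, -3.2]
width: 0.0217
grip_force: 40.0
```

```bash
python3 -c "
from h import *
s=arm.state();print(s['force'],s['wrist_torque'],s['position']);print('lip',R.from_quat(s['orientation']).apply(LIP)+s['position'])"
```

```text
[-0.05660863 -0.94746586 -3.16375528] [-0.27489881  0.03721782  0.05047394] [ 0.44201759 -0.0593714   0.09885256]
lip [0.4392681  0.10068049 0.015315  ]
```

```bash
python3 - <<'E'
from h import *
c=arm.camera("scene");P=cloud(c).reshape(-1,3)
cv2.imwrite("pics/s4.png",cv2.resize(c["frame"][215:305,180:300],(800,600),interpolation=cv2.INTER_CUBIC))
for x in(.40,.42,.44,.46):
    m=(abs(P[:,0]-x)<.01)&(P[:,1]>.04)&(P[:,1]<.13)&(P[:,2]>.001)&(P[:,2]<.06);Q=P[m];print(x)
    for y in np.arange(.06,.125,.003):
        q=Q[abs(Q[:,1]-y)<.0015]
        if len(q): print(int(1000*y+.5),len(q),(1000*np.percentile(q[:,2],[5,50,95])).round(0),end=' | ')
    print()
a=(P[:,2]>.031)&(P[:,2]<.038)&(np.hypot(P[:,0]-.438,P[:,1]-.18)<.11)&(P[:,1]>.235)
print("back wall y",np.percentile(P[a][:,1],[5,50,95]),a.sum())
P=np.load("scene0.npy").reshape(-1,3)
a=(P[:,2]>.031)&(P[:,2]<.038)&(np.hypot(P[:,0]-.438,P[:,1]-.18)<.11)&(P[:,1]>.235)
print("back wall y",np.percentile(P[a][:,1],[5,50,95]),a.sum())
E
```

```text
0.4
60 14 [33. 39. 43.] | 63 13 [ 2. 38. 41.] | 66 11 [16. 36. 42.] | 69 11 [16. 34. 40.] | 72 16 [ 1. 34. 40.] | 75 10 [26. 32. 37.] | 78 8 [ 2. 28. 37.] | 81 9 [10. 27. 35.] | 84 11 [ 1. 25. 35.] | 87 7 [ 1. 21. 23.] | 90 9 [ 1.  2. 22.] | 93 8 [ 1. 20. 21.] | 96 9 [ 1. 18. 20.] | 99 38 [ 2. 10. 18.] | 102 11 [ 7. 17. 19.] | 105 2 [15. 16. 16.] | 114 3 [4. 5. 5.] | 117 12 [4. 4. 6.] | 120 11 [3. 5. 6.] | 123 20 [3. 4. 5.] | 
0.42
60 10 [37. 39. 41.] | 63 12 [21. 38. 39.] | 66 7 [36. 37. 38.] | 69 11 [34. 35. 37.] | 72 12 [19. 35. 36.] | 75 4 [ 6. 33. 34.] | 84 9 [23. 24. 24.] | 87 8 [22. 23. 23.] | 90 9 [20. 21. 22.] | 93 9 [19. 20. 21.] | 96 9 [17. 19. 19.] | 99 6 [17. 18. 19.] | 102 13 [16. 18. 19.] | 105 2 [17. 17. 17.] | 114 2 [4. 4. 4.] | 117 14 [3. 4. 6.] | 120 12 [4. 5. 6.] | 123 13 [3. 4. 5.] | 
0.44
60 16 [33. 37. 40.] | 63 10 [34. 37. 40.] | 66 7 [35. 37. 38.] | 69 9 [35. 36. 37.] | 72 5 [30. 35. 35.] | 75 1 [33. 33. 33.] | 78 2 [26. 27. 27.] | 81 3 [25. 25. 26.] | 84 9 [23. 24. 25.] | 87 7 [22. 23. 24.] | 90 9 [20. 22. 23.] | 93 9 [19. 21. 22.] | 96 9 [17. 19. 20.] | 99 10 [17. 18. 20.] | 102 7 [15. 17. 18.] | 105 6 [16. 16. 17.] | 114 1 [5. 5. 5.] | 117 10 [3. 5. 5.] | 120 14 [3. 4. 6.] | 123 11 [4. 5. 6.] | 
0.46
60 8 [39. 39. 40.] | 63 10 [37. 38. 39.] | 66 11 [36. 37. 37.] | 69 9 [34. 36. 36.] | 72 7 [34. 35. 35.] | 75 1 [32. 32. 32.] | 81 5 [24. 25. 27.] | 84 7 [23. 25. 25.] | 87 8 [22. 23. 24.] | 90 6 [21. 22. 23.] | 93 9 [19. 20. 21.] | 96 7 [19. 20. 21.] | 99 9 [17. 18. 19.] | 102 11 [16. 18. 19.] | 105 4 [17. 17. 17.] | 114 1 [6. 6. 6.] | 117 8 [3. 5. 5.] | 120 10 [3. 4. 6.] | 123 11 [3. 5. 6.] | 
back wall y [0.24048512 0.24542594 0.24891854] 154
back wall y [0.23900111 0.24576909 0.24922531] 144
```

View pics/s4.png

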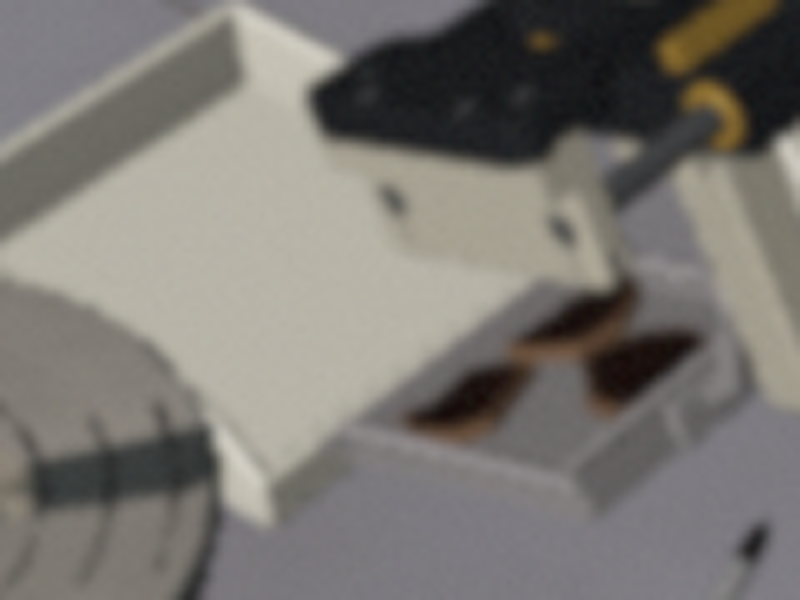

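The lip is at the rim, the tray is unmoved, and the sherds sit at (470,400), (575,330) and (640,365). The edge may be low against the outer face, so I'll lift it and set it on top.

>>> {"op": "carry_out", "data": {
  "plan": [
    {"dx": -0.07,"dy": 0,"dz": -0.19,"ax": 0,"ay": 0,"az": 0,"gripper": 0},
    {"dx": -0.14,"dy": 0,"dz": -0.38,"ax": 0,"ay": 0,"az": 0,"gripper": 0},
    {"dx": 0,"dy": 0,"dz": -0.42,"ax": 0,"ay": 0,"az": 0,"gripper": 0},
    {"dx": 0.1,"dy": 0,"dz": -0.46,"ax": 0,"ay": 0,"az": 0,"gripper": 0},
    {"dx": 0.13,"dy": 0,"dz": -0.37,"ax": 0,"ay": 0,"az": 0,"gripper": 0},
    {"dx": 0.13,"dy": 0,"dz": -0.37,"ax": 0,"ay": 0,"az": 0,"gripper": 0}
  ],
  "force": 40
}}

```text
time: 9.5
position: [0.4418, -0.0564, 0.1018]
orientation: [0.69, 0.702, -0.122, 0.124]
force: [-0.8, -0.3, -4.2]
width: 0.0216
grip_force: 40.0
```

```bash
python3 -c "
from h import *
s=arm.state();print(s['force'],s['wrist_torque'],s['position']);print('lip',R.from_quat(s['orientation']).apply(LIP)+s['position'])"
```

```text
[-0.75233496 -0.2527946  -4.18977973] [0.08503868 0.05177969 0.06196468] [ 0.44184499 -0.05638018  0.10179445]
lip [0.43902576 0.1037035  0.01832016]
```

>>> {"op": "carry_out", "data": {
  "plan": [
    {"dx": 0.034,"dy": 0,"dz": 0.094,"ax": 0,"ay": 0,"az": 0,"gripper": 0},
    {"dx": 0.034,"dy": 0,"dz": 0.094,"ax": 0,"ay": 0,"az": 0,"gripper": 0}
  ],
  "force": 40
}}

```text
time: 9.67
position: [0.4418, -0.0565, 0.1007]
orientation: [0.69, 0.702, -0.122, 0.124]
force: [0.3, 0.2, -5.1]
width: 0.022
grip_force: 40.0
```

```bash
python3 -c "
from h import *
s=arm.state();print(s['force'],s['wrist_torque'],s['position']);print('lip',R.from_quat(s['orientation']).apply(LIP)+s['position'])"
```

```text
[ 0.32551932  0.1546178  -5.07097284] [ 0.03009384  0.04937917 -0.00506606] [ 0.44178935 -0.05652756  0.10070865]
lip [0.43897752 0.10355338 0.01722887]
```

>>> {"op": "carry_out", "data": {
  "plan": [
    {"dx": 0.034,"dy": 0,"dz": 0.094,"ax": 0,"ay": 0,"az": 0,"gripper": 0},
    {"dx": 0.034,"dy": 0,"dz": 0.094,"ax": 0,"ay": 0,"az": 0,"gripper": 0}
  ],
  "force": 40
}}

```text
time: 9.83
position: [0.4418, -0.0566, 0.0997]
orientation: [0.69, 0.702, -0.122, 0.124]
force: [-0.4, 0.3, -2.7]
width: 0.0218
grip_force: 40.0
```

```bash
python3 -c "
from h import *
s=arm.state();print(s['force'],s['wrist_torque'],s['position']);print('lip',R.from_quat(s['orientation']).apply(LIP)+s['position'])"
```

```text
[-0.44643291  0.33031744 -2.68894118] [ 0.04141517  0.11404884 -0.05971205] [ 0.44182645 -0.056597    0.0997414 ]
lip [0.43903777 0.10348107 0.01625532]
```

>>> {"op": "carry_out", "data": {
  "plan": [
    {"dx": 0.034,"dy": 0,"dz": 0.094,"ax": 0,"ay": 0,"az": 0,"gripper": 0},
    {"dx": 0.034,"dy": 0,"dz": 0.094,"ax": 0,"ay": 0,"az": 0,"gripper": 0}
  ],
  "force": 40
}}

```text
time: 10.0
position: [0.4421, -0.0567, 0.099]
orientation: [0.69, 0.702, -0.122, 0.124]
force: [0.1, -0.1, -1.9]
width: 0.0217
grip_force: 40.0
```

```bash
python3 -c "
from h import *
s=arm.state();print(s['force'],s['wrist_torque'],s['position']);print('lip',R.from_quat(s['orientation']).apply(LIP)+s['position'])"
```

```text
[ 0.06709043 -0.11668309 -1.88770219] [0.20216703 0.0862192  0.08246983] [ 0.44207103 -0.05672237  0.09901543]
lip [0.43932028 0.10333635 0.01549099]
```

The edge now rests on top of the rim (vertical reaction about 2 N). I'll keep tipping.

>>> {"op": "carry_out", "data": {
  "plan": [
    {"dx": 0.12,"dy": 0,"dz": -0.78,"ax": 0,"ay": -2.5,"az": 0,"gripper": 0},
    {"dx": 0.26,"dy": 0,"dz": -1.55,"ax": 0,"ay": -5,"az": 0,"gripper": 0},
    {"dx": 0.44,"dy": 0,"dz": -2.32,"ax": 0,"ay": -7.5,"az": 0,"gripper": 0},
    {"dx": 0.65,"dy": 0,"dz": -3.07,"ax": 0,"ay": -10,"az": 0,"gripper": 0},
    {"dx": 0.65,"dy": 0,"dz": -3.07,"ax": 0,"ay": -10,"az": 0,"gripper": 0},
    {"dx": 0.9,"dy": 0,"dz": -3.82,"ax": 0,"ay": -12.5,"az": 0,"gripper": 0},
    {"dx": 1.18,"dy": 0,"dz": -4.56,"ax": 0,"ay": -15,"az": 0,"gripper": 0},
    {"dx": 1.18,"dy": 0,"dz": -4.56,"ax": 0,"ay": -15,"az": 0,"gripper": 0}
  ],
  "force": 40
}}

```text
time: 10.67
position: [0.4418, -0.0288, 0.1375]
orientation: [0.668, 0.681, -0.211, 0.214]
force: [0.6, 0.3, -2.9]
width: 0.0217
grip_force: 40.0
```

```bash
cat > st.py <<'E'
from h import *
np.set_printoptions(precision=3,suppress=True)
L=np.array([.179,0,.022])
s=arm.state();print(s['force'],s['wrist_torque'],s['joint_positions']);print('lip',R.from_quat(s['orientation']).apply(L)+s['position'])
arm.camera("wrist")
for r in arm.spot_in("sherd_a","wrist"): print(r)
c=arm.camera("scene")
for r in arm.spot_in("sherd_a","scene"): print(r,w(c,*r["at"]))
E
python3 st.py
```

```text
[ 0.616  0.269 -2.861] [0.448 0.143 0.036] [ 0.157  0.283  1.908 -0.673  1.146  0.485]
lip [0.439 0.105 0.017]
{'at': [226.5, 273.1], 'conf': 0.66} [0.414 0.123 0.009]
{'at': [237.9, 261.8], 'conf': 0.57} [0.442 0.122 0.018]
```

>>> {"op": "carry_out", "data": {
  "plan": [
    {"dx": 0,"dy": 0,"dz": 0,"ax": 0,"ay": 0,"az": 0,"gripper": 0},
    {"dx": 0.05,"dy": 0,"dz": -0.4,"ax": 0,"ay": -1.3,"az": 0,"gripper": 0},
    {"dx": 0.12,"dy": 0,"dz": -0.78,"ax": 0,"ay": -2.5,"az": 0,"gripper": 0},
    {"dx": 0.19,"dy": 0,"dz": -1.16,"ax": 0,"ay": -3.7,"az": 0,"gripper": 0},
    {"dx": 0.26,"dy": 0,"dz": -1.55,"ax": 0,"ay": -5,"az": 0,"gripper": 0},
    {"dx": 0.35,"dy": 0,"dz": -1.93,"ax": 0,"ay": -6.3,"az": 0,"gripper": 0},
    {"dx": 0.44,"dy": 0,"dz": -2.32,"ax": 0,"ay": -7.5,"az": 0,"gripper": 0},
    {"dx": 0.44,"dy": 0,"dz": -2.32,"ax": 0,"ay": -7.5,"az": 0,"gripper": 0}
  ],
  "force": 40
}}

```text
time: 11.53
position: [0.4413, -0.0118, 0.1541]
orientation: [0.652, 0.665, -0.255, 0.259]
force: [0.2, 0.1, -2.9]
width: 0.0218
grip_force: 40.0
```

```bash
python3 st.py; python3 -c "
from h import *
c=arm.camera('scene');a=cv2.resize(c['frame'][215:305,180:300],(400,300),interpolation=cv2.INTER_CUBIC)
c=arm.camera('wrist');cv2.imwrite('pics/s5.png',np.hstack([a,cv2.resize(c['frame'],(400,300))]))"
```

```text
[ 0.16   0.119 -2.917] [0.496 0.119 0.02 ] [ 0.271  0.338  1.869 -0.758  1.264  0.614]
lip [0.439 0.105 0.017]
{'at': [236.3, 259.7], 'conf': 0.75} [0.445 0.129 0.017]
{'at': [224.5, 272.1], 'conf': 0.65} [0.413 0.127 0.01 ]
```

View pics/s5.png

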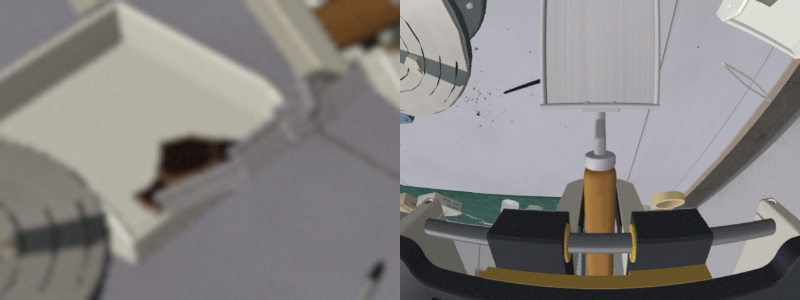

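The blade as seen from the wrist (right half, (600,50)) is empty. In the scene crop the sherds lie just inside the rim at (195,155), (155,195) and (230,150). I'll tip a little further and wait so that nothing leans on the lip.

>>> {"op": "carry_out", "data": {
  "plan": [
    {"dx": 0.12,"dy": 0,"dz": -0.78,"ax": 0,"ay": -2.5,"az": 0,"gripper": 0},
    {"dx": 0.26,"dy": 0,"dz": -1.55,"ax": 0,"ay": -5,"az": 0,"gripper": 0},
    {"dx": 0.44,"dy": 0,"dz": -2.32,"ax": 0,"ay": -7.5,"az": 0,"gripper": 0},
    {"dx": 0.65,"dy": 0,"dz": -3.07,"ax": 0,"ay": -10,"az": 0,"gripper": 0},
    {"dx": 0.65,"dy": 0,"dz": -3.07,"ax": 0,"ay": -10,"az": 0,"gripper": 0},
    {"dx": 0.65,"dy": 0,"dz": -3.07,"ax": 0,"ay": -10,"az": 0,"gripper": 0}
  ],
  "force": 40
}}

```text
time: 12.33
position: [0.4409, 0.0128, 0.172]
orientation: [0.628, 0.64, -0.31, 0.315]
force: [0.7, 0.3, -2.8]
width: 0.0215
grip_force: 40.0
```

```bash
python3 st.py; python3 - <<'E'
from h import *
c=arm.camera('scene');a=cv2.resize(c['frame'][230:290,200:280],(800,600),interpolation=cv2.INTER_CUBIC);cv2.imwrite('pics/s6.png',a)
P=cloud(c).reshape(-1,3)
for x in np.arange(.39,.50,.01):
    m=(abs(P[:,0]-x)<.005)&(P[:,2]<.06);Q=P[m];print(int(x*1000+.5),end=': ')
    for y in np.arange(.09,.18,.006):
        q=Q[abs(Q[:,1]-y)<.003]
        if len(q): print(int(1000*y+.5),(1000*np.percentile(q[:,2],[50])).round(0),end=' | ')
    print()
E
```

```text
[ 0.72   0.35  -2.768] [0.645 0.044 0.005] [ 0.398  0.43   1.81  -0.839  1.422  0.743]
lip [0.439 0.104 0.017]
{'at': [231.6, 258.6], 'conf': 0.58} [0.444 0.141 0.014]
{'at': [223.9, 275.3], 'conf': 0.43} [0.406 0.121 0.011]
390: 90 [35.] | 96 [10.] | 102 [13.] | 114 [4.] | 120 [4.] | 126 [5.] | 132 [5.] | 138 [4.] | 144 [5.] | 150 [6.] | 
400: 90 [-0.] | 96 [2.] | 102 [14.] | 114 [9.] | 120 [5.] | 126 [5.] | 132 [5.] | 138 [5.] | 144 [5.] | 150 [4.] | 156 [5.] | 162 [5.] | 168 [4.] | 174 [4.] | 
410: 90 [1.] | 96 [1.] | 102 [9.] | 108 [10.] | 114 [12.] | 120 [11.] | 126 [11.] | 132 [10.] | 138 [5.] | 144 [4.] | 150 [5.] | 156 [5.] | 162 [5.] | 168 [5.] | 174 [5.] | 
420: 90 [0.] | 96 [1.] | 102 [11.] | 108 [10.] | 126 [16.] | 132 [15.] | 138 [5.] | 144 [5.] | 150 [5.] | 156 [4.] | 162 [5.] | 168 [5.] | 174 [4.] | 
430: 90 [1.] | 96 [1.] | 102 [10.] | 126 [17.] | 132 [16.] | 138 [15.] | 144 [15.] | 150 [4.] | 156 [4.] | 162 [4.] | 168 [4.] | 174 [5.] | 
440: 90 [-0.] | 96 [0.] | 102 [12.] | 108 [16.] | 114 [6.] | 132 [16.] | 138 [15.] | 144 [17.] | 150 [17.] | 156 [4.] | 162 [4.] | 168 [4.] | 174 [5.] | 
450: 90 [0.] | 96 [1.] | 102 [12.] | 132 [17.] | 138 [17.] | 144 [16.] | 162 [5.] | 168 [4.] | 174 [4.] | 
460: 90 [0.] | 96 [1.] | 102 [9.] | 108 [14.] | 114 [9.] | 132 [15.] | 144 [7.] | 150 [5.] | 156 [5.] | 162 [5.] | 168 [5.] | 174 [4.] | 
470: 90 [0.] | 96 [0.] | 102 [10.] | 108 [16.] | 144 [6.] | 150 [4.] | 156 [4.] | 162 [5.] | 168 [4.] | 174 [5.] | 
480: 90 [-0.] | 96 [-0.] | 102 [9.] | 114 [4.] | 156 [5.] | 162 [4.] | 168 [4.] | 174 [4.] | 
490: 90 [1.] | 96 [-0.] | 102 [10.] | 108 [16.] | 114 [4.] | 156 [5.] | 162 [4.] | 168 [5.] | 174 [5.] |
```

View pics/s6.png

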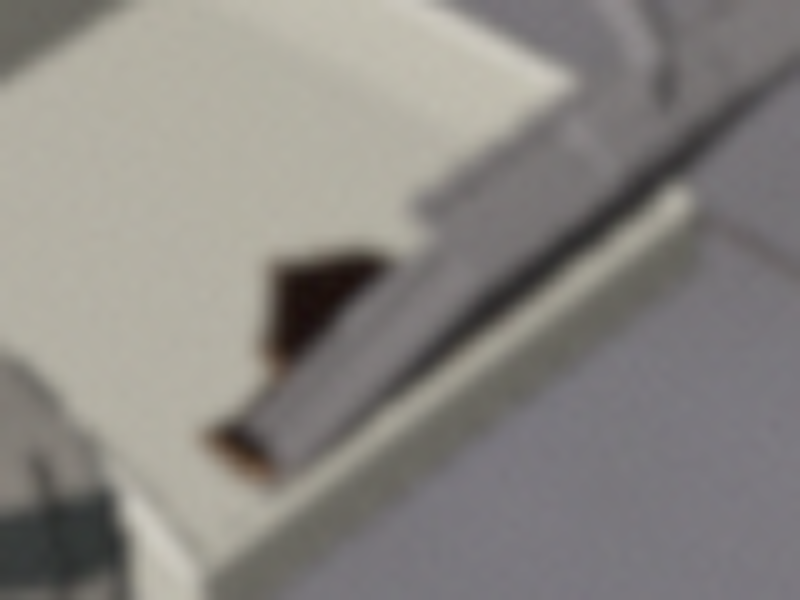

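The sherds are all off the blade: the large one lies on top of the other two, just inside the rim. I'll lift the shovel away and back.

>>> {"op": "carry_out", "data": {
  "plan": [
    {"dx": -0.3,"dy": 0,"dz": -0.23,"ax": 0,"ay": 0,"az": 0,"gripper": 0},
    {"dx": -0.79,"dy": 0,"dz": -0.61,"ax": 0,"ay": 0,"az": 0,"gripper": 0},
    {"dx": -1.98,"dy": 0,"dz": -1.52,"ax": 0,"ay": 0,"az": 0,"gripper": 0},
    {"dx": -3.78,"dy": 0,"dz": -1.64,"ax": 0,"ay": 0,"az": 0,"gripper": 0},
    {"dx": -5.8,"dy": 0,"dz": -0.67,"ax": 0,"ay": 0,"az": 0,"gripper": 0},
    {"dx": -7.8,"dy": 0,"dz": 0.3,"ax": 0,"ay": 0,"az": 0,"gripper": 0},
    {"dx": -9.6,"dy": 0,"dz": 2.7,"ax": 0,"ay": 0,"az": 0,"gripper": 0},
    {"dx": -9.6,"dy": 0,"dz": 2.7,"ax": 0,"ay": 0,"az": 0,"gripper": 0}
  ],
  "force": 40
}}

```text
time: 13.25
position: [0.4415, -0.0706, 0.234]
orientation: [0.63, 0.638, -0.311, 0.316]
force: [-0.0, -0.3, -3.0]
width: 0.0216
grip_force: 40.0
```

```bash
python3 st.py; python3 -c "
from h import *
s=arm.state(); print(s['position'],s['force'])
delta([.4700,-.222,.09],down(94)*TOOL,s)"
```

```text
[-0.    -0.296 -3.023] [ 0.595  0.136 -0.036] [ 0.24   0.282  1.851 -0.905  1.395  0.58 ]
lip [0.44  0.021 0.078]
{'at': [233.6, 260.9], 'conf': 0.57} [0.441 0.133 0.015]
{'at': [227.1, 272.4], 'conf': 0.42} [0.416 0.123 0.01 ]
[ 0.44212451 -0.06710794  0.23249761] [-0.70588408  0.31692508 -3.09676283]
d cm [ 1.84  2.52 21.  ] a deg [-1.36 52.46 -2.84]
```

>>> {"op": "carry_out", "data": {
  "plan": [
    {"dx": 0.2,"dy": 0.3,"dz": 2.6,"ax": -0.2,"ay": 6.5,"az": -0.4,"gripper": 0},
    {"dx": 0.5,"dy": 0.6,"dz": 5.2,"ax": -0.3,"ay": 13,"az": -0.7,"gripper": 0},
    {"dx": 0.7,"dy": 0.9,"dz": 7.9,"ax": -0.5,"ay": 19.7,"az": -1.1,"gripper": 0},
    {"dx": 0.9,"dy": 1.3,"dz": 10.5,"ax": -0.7,"ay": 26.2,"az": -1.4,"gripper": 0},
    {"dx": 1.2,"dy": 1.6,"dz": 13.1,"ax": -0.9,"ay": 32.8,"az": -1.8,"gripper": 0},
    {"dx": 1.4,"dy": 1.9,"dz": 15.8,"ax": -1,"ay": 39.4,"az": -2.1,"gripper": 0},
    {"dx": 1.6,"dy": 2.2,"dz": 18.4,"ax": -1.2,"ay": 46,"az": -2.5,"gripper": 0},
    {"dx": 1.84,"dy": 2.5,"dz": 21,"ax": -1.4,"ay": 52.5,"az": -2.8,"gripper": 0}
  ],
  "force": 40
}}

```text
time: 14.12
position: [0.4711, -0.2222, 0.0907]
orientation: [0.681, 0.733, -0.001, 0.004]
force: [-0.5, 1.3, -4.2]
width: 0.0217
grip_force: 40.0
```

>>> {"op": "carry_out", "data": {
  "plan": [
    {"dx": 0,"dy": 0,"dz": 0,"ax": 0,"ay": 0,"az": 0,"gripper": 0},
    {"dx": 0,"dy": 0,"dz": 0,"ax": 0,"ay": 0,"az": 0,"gripper": 0},
    {"dx": 0,"dy": 0,"dz": 0,"ax": 0,"ay": 0,"az": 0,"gripper": 0}
  ],
  "force": 40
}}

```text
time: 14.37
position: [0.4691, -0.2222, 0.089]
orientation: [0.682, 0.731, -0.004, 0.002]
force: [0.2, 0.5, -3.0]
width: 0.0218
grip_force: 40.0
```

```bash
python3 - <<'E'
from h import *
np.set_printoptions(precision=4,suppress=True)
s,c,T=look(0); print(s["position"],s["force"])
m=(abs(T[:,1])<.055)&(T[:,0]>.06)&(T[:,0]<.2)&(T[:,2]>-.03)&(T[:,2]<.06);Q=T[m]
for x in np.arange(.06,.2,.02):
    q=Q[abs(Q[:,0]-x)<.003]
    if len(q)>5: print(x.round(3),len(q),np.percentile(q[:,2],[2,50,98]))
delta([.4700,-.222,.0255],down(94)*TOOL,s)
c=arm.camera("scene");P=cloud(c).reshape(-1,3)
m=(abs(P[:,0]-.46)<.06)&(P[:,1]>-.36)&(P[:,1]<-.0)&(P[:,2]<.05)&(P[:,2]>.004); print("below", m.sum(), P[m].min(0),P[m].max(0))
for n in("scene",):
    for r in arm.spot_in("sherd_a",n)+arm.spot_in("fine_brush",n): print(r,w(c,*r["at"]))
    cv2.imwrite("pics/x.png",c["frame"])
E
```

```text
[ 0.4691 -0.2222  0.089 ] [ 0.1682  0.5275 -2.9915]
0.06 856 [0.0055 0.0069 0.0102]
0.08 2191 [0.0129 0.0235 0.0248]
0.1 2154 [0.0138 0.0243 0.0257]
0.12 2073 [0.0147 0.0252 0.0266]
0.14 1973 [0.0154 0.0261 0.0277]
d cm [0.07 0.11 6.35] a deg [-0.16  0.53 -0.08]
below 74 [ 0.4001 -0.3298  0.004 ] [ 0.4717 -0.0036  0.008 ]
{'at': [225.5, 272.5], 'conf': 0.64} [0.4129 0.1244 0.0106]
{'at': [235.7, 262.3], 'conf': 0.5} [0.4396 0.1248 0.0167]
{'at': [247.8, 261.5], 'conf': 0.44} [0.4603 0.1152 0.0096]
{'at': [275.6, 326.2], 'conf': 0.6} [ 0.3808 -0.0314  0.006 ]
```

Three sherds are detected in the tray. The shovel has slipped about 2.5° nose-down in the grip; I'll correct that while lowering it to its old, clear spot.

>>> {"op": "carry_out", "data": {
  "plan": [
    {"dx": 0,"dy": 0,"dz": 0.6,"ax": 0,"ay": 1.5,"az": 0,"gripper": 0},
    {"dx": 0.05,"dy": 0.1,"dz": 1.8,"ax": 0,"ay": 3,"az": 0,"gripper": 0},
    {"dx": 0.05,"dy": 0.1,"dz": 3.2,"ax": 0,"ay": 3,"az": 0,"gripper": 0},
    {"dx": 0.05,"dy": 0.1,"dz": 4.6,"ax": 0,"ay": 3,"az": 0,"gripper": 0},
    {"dx": 0.05,"dy": 0.1,"dz": 5.6,"ax": 0,"ay": 3,"az": 0,"gripper": 0},
    {"dx": 0.05,"dy": 0.1,"dz": 6.1,"ax": 0,"ay": 3,"az": 0,"gripper": 0},
    {"dx": 0.05,"dy": 0.1,"dz": 6.4,"ax": 0,"ay": 3,"az": 0,"gripper": 0},
    {"dx": 0.05,"dy": 0.1,"dz": 6.4,"ax": 0,"ay": 3,"az": 0,"gripper": 0}
  ],
  "force": 40
}}

```text
time: 15.23
position: [0.4708, -0.2218, 0.0253]
orientation: [0.682, 0.731, 0.014, -0.016]
force: [-0.2, -0.0, -2.7]
width: 0.022
grip_force: 40.0
```

>>> {"op": "carry_out", "data": {
  "plan": [
    {"dx": 0,"dy": 0,"dz": 0.1,"ax": 0,"ay": 0,"az": 0,"gripper": 0},
    {"dx": 0,"dy": 0,"dz": 0.1,"ax": 0,"ay": 0,"az": 0,"gripper": 0}
  ],
  "force": 40
}}

```text
time: 15.4
position: [0.4713, -0.2225, 0.0253]
orientation: [0.682, 0.731, 0.014, -0.015]
force: [0.2, 0.5, -2.9]
width: 0.0218
grip_force: 40.0
```

>>> {"op": "carry_out", "data": {
  "plan": [
    {"dx": 0,"dy": 0,"dz": 0.1,"ax": 0,"ay": 0,"az": 0,"gripper": 0},
    {"dx": 0,"dy": 0,"dz": 0.1,"ax": 0,"ay": 0,"az": 0,"gripper": 0}
  ],
  "force": 40
}}

```text
time: 15.57
position: [0.471, -0.2225, 0.0241]
orientation: [0.682, 0.731, 0.014, -0.015]
force: [-0.7, -0.5, -3.4]
width: 0.0217
grip_force: 40.0
```

>>> {"op": "carry_out", "data": {
  "plan": [
    {"dx": 0,"dy": 0,"dz": 0.1,"ax": 0,"ay": 0,"az": 0,"gripper": 0},
    {"dx": 0,"dy": 0,"dz": 0.1,"ax": 0,"ay": 0,"az": 0,"gripper": 0}
  ],
  "force": 40
}}

```text
time: 15.73
position: [0.4708, -0.2223, 0.0228]
orientation: [0.682, 0.731, 0.014, -0.015]
force: [0.9, 0.0, -3.5]
width: 0.0218
grip_force: 40.0
```

>>> {"op": "carry_out", "data": {
  "plan": [
    {"dx": 0,"dy": 0,"dz": 0.1,"ax": 0,"ay": 0,"az": 0,"gripper": 0},
    {"dx": 0,"dy": 0,"dz": 0.1,"ax": 0,"ay": 0,"az": 0,"gripper": 0}
  ],
  "force": 40
}}

```text
time: 15.9
position: [0.471, -0.2225, 0.0223]
orientation: [0.682, 0.731, 0.014, -0.015]
force: [-1.9, 0.1, 2.2]
width: 0.022
grip_force: 40.0
```

>>> {"op": "carry_out", "data": {
  "plan": [
    {"dx": 0,"dy": 0,"dz": 0.05,"ax": 0,"ay": 0,"az": 0,"gripper": 0},
    {"dx": 0,"dy": 0,"dz": 0.05,"ax": 0,"ay": 0,"az": 0,"gripper": 0}
  ],
  "force": 40
}}

```text
time: 16.07
position: [0.471, -0.2226, 0.022]
orientation: [0.682, 0.731, 0.014, -0.015]
force: [-1.5, -1.0, 7.1]
width: 0.0221
grip_force: 40.0
```

The shovel is on the bench. I'll release it and go up.

>>> {"op": "carry_out", "data": {
  "plan": [
    {"dx": 0,"dy": 0,"dz": -0.05,"ax": 0,"ay": 0,"az": 0,"gripper": 0.3},
    {"dx": 0,"dy": 0,"dz": -0.05,"ax": 0,"ay": 0,"az": 0,"gripper": 0.5},
    {"dx": 0,"dy": 0,"dz": -0.05,"ax": 0,"ay": 0,"az": 0,"gripper": 0.8},
    {"dx": 0,"dy": 0,"dz": -0.05,"ax": 0,"ay": 0,"az": 0,"gripper": 0.8},
    {"dx": 0,"dy": 0,"dz": -0.05,"ax": 0,"ay": 0,"az": 0,"gripper": 0.8},
    {"dx": 0,"dy": 0,"dz": -0.05,"ax": 0,"ay": 0,"az": 0,"gripper": 0.8},
    {"dx": 0,"dy": 0,"dz": -0.05,"ax": 0,"ay": 0,"az": 0,"gripper": 0.8}
  ]
}}

```text
time: 16.65
position: [0.4708, -0.2221, 0.0217]
orientation: [0.682, 0.731, 0.014, -0.016]
force: [0.3, -0.3, 0.9]
width: 0.0628
grip_force: 0.0
```

>>> {"op": "carry_out", "data": {
  "plan": [
    {"dx": 0,"dy": 0,"dz": -2,"ax": 0,"ay": 0,"az": 0,"gripper": 0.8},
    {"dx": 0,"dy": 0,"dz": -5,"ax": 0,"ay": 0,"az": 0,"gripper": 0.8},
    {"dx": 0,"dy": 0,"dz": -9,"ax": 0,"ay": 0,"az": 0,"gripper": 0.8},
    {"dx": 0,"dy": 0,"dz": -13,"ax": 0,"ay": 0,"az": 0,"gripper": 0.8},
    {"dx": 0,"dy": 0,"dz": -17,"ax": 0,"ay": 0,"az": 0,"gripper": 0.8},
    {"dx": 0,"dy": 0,"dz": -20,"ax": 0,"ay": 0,"az": 0,"gripper": 0.8},
    {"dx": 0,"dy": 0,"dz": -20,"ax": 0,"ay": 0,"az": 0,"gripper": 0.8},
    {"dx": 0,"dy": 0,"dz": -20,"ax": 0,"ay": 0,"az": 0,"gripper": 0.8}
  ]
}}

```text
time: 17.32
position: [0.4723, -0.2314, 0.2236]
orientation: [0.682, 0.731, 0.014, -0.013]
force: [-0.6, 1.0, 0.4]
width: 0.0744
grip_force: 0.0
```

```bash
python3 - <<'E'
from h import *
np.set_printoptions(precision=4,suppress=True)
print(arm.state()["position"],arm.state()["width"])
a=arm.camera("scene");b=arm.camera("side")
i=cv2.resize(a["frame"][170:390,160:470],(800,568));j=i
cv2.imwrite("pics/final.png",np.hstack([cv2.resize(a["frame"][180:380,180:460],(420,300)),cv2.resize(b["frame"][180:340,220:400],(338,300))]))
P=cloud(a).reshape(-1,3)
for nm,x0,y0 in(("E",.45,.187),("U",.64,.145)):
    Q=P[(np.hypot(P[:,0]-x0,P[:,1]-y0)<.115)&(P[:,2]>.030)&(P[:,2]<.04)]; print(nm,cv2.minAreaRect(Q[:,:2].astype(np.float32)*1000))
Q=P[(P[:,2]>.046)&(P[:,2]<.065)&(abs(P[:,0]-.47)<.06)&(P[:,1]<-.15)&(P[:,1]>-.4)]; print(Q.mean(0),np.percentile(Q[:,2],[5,50,95]))
for r in arm.spot_in("sherd_a","scene"): print(r,w(a,*r["at"]))
E
```

```text
[ 0.4723 -0.2314  0.2236] 0.07438009757203798
E ((437.73638916015625, 182.67730712890625), (131.6112823486328, 135.94468688964844), 1.9011387825012207)
U ((635.0424194335938, 140.6492156982422), (137.89068603515625, 132.25042724609375), 80.8519515991211)
[ 0.4686 -0.2456  0.0519] [0.0472 0.0525 0.0549]
{'at': [238.2, 263.4], 'conf': 0.52} [0.4415 0.1204 0.0151]
{'at': [228.4, 273.0], 'conf': 0.5} [0.4153 0.1192 0.0107]
{'at': [299.3, 211.8], 'conf': 0.47} [0.6412 0.1453 0.008 ]
{'at': [351.7, 324.3], 'conf': 0.45} [ 0.4652 -0.1242  0.002 ]
{'at': [216.7, 250.9], 'conf': 0.45} [0.449  0.1913 0.0022]
```

View pics/final.png

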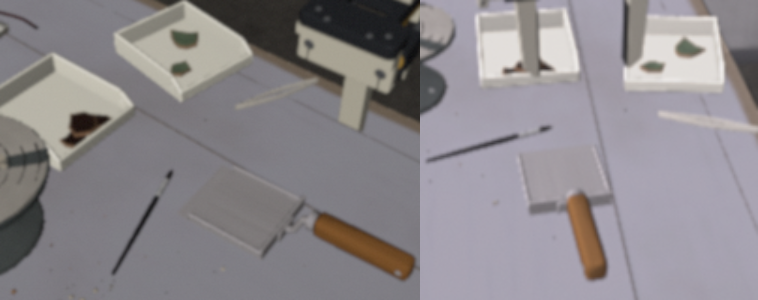

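The final view shows the empty shovel flat and right way up at (250,215), the sherds in the empty tray at (82,127), and the other tray and bystanders unmoved. I'll hand in.

```bash
python3 -c "
from workcell import arm
print(arm.sign_off())"
```

```text
the job is handed in; nothing more can be done
None
```

I tipped all three sherds over the low rim into the empty tray, where they lie in a small pile. The shovel is empty and flat on the bench, right way up, the trays and bystanders look unmoved in the last pictures, and the job was handed in at about 17 s.

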